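# Crank a wooden block tight in the bench vise

### The arm

A 7-joint arm with a two-finger parallel gripper is mounted at the origin on the work surface; the furniture and walls round the work are solid. World frame = base frame: x ahead of the robot, y to its left, z up, the work surface at z = 0. Lengths are in mm, angles in rad, forces in N, time in s.
With the tool pointing down it reaches from about 425 to 950 mm from the base axis. Payload 16.7 kg.
Tool frame: the origin (TCP) lies on the centre line of the jaws, within the pads' length; the fingertips stand 14 mm ahead of it and the grasp point (between the pads) lies 5 mm behind it; z points along the fingers, y is the line along which they close (so a half turn about z gives the same grasp; the last joint's range is limited). The gripper opens to 94 mm and grips with 3 to 60 N. Pads are 16 mm wide; open, the fingers measure 119 mm over their backs; the gripper's body (75 mm by 177 mm) begins 78 mm behind the grasp point.
Start: joints at [-1.383, 0.426, 0.074, 1.606, -0.034, 1.111, -0.067], TCP at [223.706, 636.813, 219.467] pointing down, gripper open.
Joint ranges: [-2.85, 2.85], [-0.5, 2.14], [-1.23, 1.37], [0.21, 2.46], [-1.02, 4.16], [0.16, 2.05], [-2.73, 2.73]. Speed limits (rad/s): [1.89, 1.89, 2.39, 2.39, 3.01, 3.01, 3.01].

### API

Orientations are given as a unit quaternion [x, y, z, w].
In Python, from bench import * gives the robot as it stands.
- The arm moves only by the tool carry_out, never from a script. Its argument "steps" is a list of rows, each a list of 3 entries, a list of its own where there are three numbers: the opening, from 0 (shut) to 1 (fully open), then the shift along the world's x, y, z in m, then the turn, a rotation vector about the world's x, y, z in rad. In form: [[gripper, [tx, ty, tz], [wx, wy, wz]], ...]. A call has exactly 8 rows; each row shifts and turns the commanded pose from where the row before left it; what a row does not reach is not made up. A row lasts 1/12 s, in which the tool goes at most 41.7 mm and 7.16 degrees, less where a joint would pass 70% of its speed; a pose out of reach is approached as far as the arm can. A call with a gripper value outside its range is refused whole. The fingers move at their own pace and stop on an object; "squeeze" is the grip in N (left out, the last holds). Time passes only in rows, so rows that do not move let the fingers close, or fill a call up. It gives the time, the measured TCP pose, the force, the opening and the grip force at its end, in the units of the state.
- get_state(): the state, without advancing time (a new reading comes with each control period).
- get_image(name): name is "side" or "top" or "wrist"; returns the picture (400x640x3 uint8, blue, green, red); there is no depth.
- camera_model(name): a dict with "fx", "fy", "cx", "cy" (pixels), "cam_to_world" (4x4, takes a point from camera to world coordinates). Camera axes: x right, y up, looking along -z (the intrinsics and any distortion apply to the point x, -y, -z); pixel columns grow to the right and rows downward; lengths in mm; the calibration is good to about 2 mm. A picture is of the moment at which its call begins: read the wrist's pose just before it. camera_model takes no time and is no camera call; for the wrist camera it gives the pose at the moment of the call.
- hand_in(): hands the job in; it is judged then, once.
Trained networks look in the newest picture that a camera, given by its name, has taken for a name from the list of things; names that differ only in an ending like _2 or _b are one class to them, and where a whole thing is asked for, a point or a joint stands for the part that bears it (a point fixed in the world has none). Each returns a list of dicts, best first, with "conf" (0 to 1); they miss things now and then, are a little off and sometimes report something else, mostly with a low value. They report only what shows in the picture. A call takes as long as a camera call.
- spot_in(name, camera): "box" ([left, top, right, bottom] as shares, 0 to 1, of the picture: columns of its width, rows of its height, round what is visible of it).
- place_of(name, camera): "point" ([column, row] as shares, 0 to 1, of the picture: columns of its width, rows of its height: a listed point, or the origin of a listed thing).
The state is a dict: "time": time; "qpos": joint angles; "joint_velocities": joint speeds; "tau": joint torques, N m; "tool_pos": TCP position; "ee_rot": TCP orientation; "ft_force": force on the tool from outside, world axes, zero at the start; "wrist_torque": the same for the moment, N m; "gripper_width": opening from 0.0 (shut) to 1.0 (fully open); "grasp_force": force on a finger pad.
Only numpy, scipy, OpenCV 4.12 (cv2) and the standard library are available. Lean on these libraries where they do the work, as an engineer would, in place of code of your own. Each camera call takes 0.05 s, during which the arm holds its last target. There are 200 camera calls.

### The job

Stand the wooden block on the bed of the small vise, lengthwise between its jaws, and let go of it. Then take the crank by its grip and wind it clockwise, keeping hold of the grip all the way round, until you feel that the block is firmly clamped (the crank drags about 4 N more at the grip than when turning freely) but not overtightened. Let go of the crank and leave the other things alone.

Things in the scene. Friction and masses are not known exactly. Their poses are not given: they have to be found in the camera images.
- vise: Low grey crank vise fixed to the surface, 310 mm long (along its y), 74 mm wide; base plate 10 mm thick. Origin: on the work surface, on its centre line. Its y axis is the clamping direction, from the crank end to the rear jaw; z up. Both jaws are 50 mm wide (x), from 25 to 59 mm above the surface. Gear housing at the crank end 64 x 60 mm, top at 52 mm, centred at y = -85 mm.
- bed (a point): Point on top of the vise's bed, on the centre line, about midway between the open jaws. The bed, on which the block stands, is a level steel bar 34 mm wide with its top 22 mm above the surface.
- rear_post (a point): Top centre (56 mm up) of the fixed post behind the rear jaw, at vise y = +153 mm. The rear jaw's face lies between vise y = +99 and +109 mm; its setting differs each time and is not reported. It is sprung: pressed by the block it gives way 1 mm for each 12 N, so the block keeps moving while being clamped and only the resistance at the crank tells the clamping force.
- crank_axis (a point): Point on the crank's vertical axis of turning, at the height of the middle of the grip (91.5 mm above the surface); fixed.
- grip_mid (a point): Middle of the crank's black upright grip: round, 23 mm in diameter, 46 mm tall (66.5 to 112.5 mm above the surface), spinning freely about its own upright axis on the crank arm. It travels on a level circle of 40 mm radius about crank_axis. The steel arm (22 mm wide at most) lies below it, top at 66 mm.
- grip: The free-spinning grip itself (see grip_mid), origin at its lower end, 25 mm below grip_mid.
- crank (a joint): Crank angle, rad, growing clockwise seen from above = closing: one turn (6.28) moves the front jaw 20 mm. Starts at 0 to 3 with the vise open; the block is met after 1.3 to 2.3 more turns. Stays where it is left. Free turning takes 6.5 N at the grip along the circle (little of it felt at a standstill); clamping adds 0.8 N per 10 N on the block. Well clamped: 2.4 to 6.4 N added; too tight: 8.5 N.
- front_jaw: The moving front jaw, driven by the crank towards the vise's +y. Its origin lies in the plane of its clamping face, on the centre line, at surface height; axes as the vise's.
- jaw_face (a point): Middle of the front jaw's clamping face, 42 mm above the surface. A block centre set 49 mm further along the vise's y leaves 12 mm or more free at either end.
- wood_block: Loose plain wooden block, 45 (x) x 70 (y, to be clamped along this) x 40 (z) mm; origin under its centre.
- block_center (a point): Centre of the wooden block, 20 mm above its underside; axes as the block's. Grasp it across the 45 mm.
- ink_bottle: Bystander: small black bottle with a white band, 46 mm wide, 64 mm tall. Origin under its centre.
- tape_measure: Bystander: tape measure, 35 x 78 x 64 mm. Origin under its centre.
- staples_a: Bystander: small flat box of staples, 38 x 64 x 22 mm. Origin under its centre.

How it is judged (in metres and radians):
On the way, in this order (a step that is already met when the one before it is completed fails the run):
1. the block stands on the vise's bed between the jaws, lengthwise, and is let go (z of block_center in the frame of vise between 0.038 and 0.046 m and x of block_center in the frame of vise between -0.012 and 0.012 m and y of block_center in the frame of front_jaw above 0.034 m and y of block_center in the frame of vise below 0.085 m and contact force between the fingers and wood_block below 0.1 N and linear speed of wood_block below 0.02 m/s), for 0.2 s.
2. the block is clamped with more than 30 N by turning the crank with the grip in hand (contact force between front_jaw and wood_block above 30 N and contact force between the fingers and grip above 0.2 N), for 0.1 s.
At the end, for the whole second after the job is handed in: The block stands upright on the vise's bed (within 5 mm in height), lengthwise (within 0.1 rad) and no more than 15 mm off the middle of the jaws, at rest, clamped by the front jaw with 30 to 80 N, the crank and block released (contact force between front_jaw and wood_block between 30 and 80 N and z of block_center in the frame of vise between 0.037 and 0.047 m and x of block_center in the frame of vise between -0.015 and 0.015 m and angle between the y axis of wood_block and the y axis of vise, either way round below 0.1 rad and angle between block_center's own z axis and vertical below 0.1 rad and linear speed of wood_block below 0.01 m/s); the robot touches nothing.
It fails at once if the block is overtightened (more than 110 N between front jaw and block) (contact force between front_jaw and wood_block above 110 N).
It fails at once if the grip is let go part-way: the crank stands beyond 4 rad, the block is not yet clamped and no finger touches the grip (value of joint crank above 4 rad and contact force between front_jaw and wood_block below 20 N and contact force between the fingers and grip below 0.05 N).
It fails at once if a bystander is moved more than 20 mm (distance of any of ink_bottle, tape_measure, staples_a from where it was at the start of the episode above 0.02 m).
It also fails if it takes over 72 s, if anything falls off the work surface, if the arm or the gripper's body presses on something with over 40 N, if the wrist force passes 120 N, or if a joint passes its speed limit or range.

## Working session

There is one attempt and no reset: what is moved stays moved. The work goes in short steps, Python scripts to look and compute and a tool call to move; the robot and the scene stay as the last step left them, time stands still between calls to the robot, and variables do not carry over. Pictures are saved under pics/ and viewed, at most 10 in all, crops included, and the job is handed in when it is done.

Besides the shell and the picture viewer there is one more tool, called after "Request:" as name(argument=value, ...), one argument or row to a line, values as JSON. carry_out: Moves the arm, as the interface text tells. Its arguments: {"type":"object","properties":{"steps":{"type":"array"},"squeeze":{"type":"number"}},"required":["steps"]}

```bash
mkdir -p pics
cat > h.py <<'E'
from bench import *
import numpy as np, cv2
from scipy.spatial.transform import Rotation as R
def ray(cam,pt):
    m=camera_model(cam); T=np.array(m["cam_to_world"])
    u,v=pt[0]*640,pt[1]*400
    d=np.array([(u-m["cx"])/m["fx"],-(v-m["cy"])/m["fy"],-1.])
    return T[:3,3],T[:3,:3]@d
def at_z(cam,pt,z):
    o,d=ray(cam,pt); return o+d*(z-o[2])/d[2]
E
python3 - <<'E'
from h import *
s=get_state();print(s)
ims=[]
for c in("side","top"):
    im=get_image(c);cv2.imwrite(f"pics/{c}0.png",im)
    m=camera_model(c);print(c,{k:(np.round(v,3).tolist()) for k,v in m.items()})
    for n,z in(("bed",22),("rear_post",56),("crank_axis",91.5),("grip_mid",91.5),("jaw_face",42),("block_center",20),("vise",0),("ink_bottle",0),("tape_measure",0),("staples_a",0)):
        for r in place_of(n,c)[:2]: print(c,n,round(r["conf"],2),np.round(np.array(r["point"])*[640,400]),np.round(at_z(c,r["point"],z)))
E
```

```text
{'time': 0.0, 'qpos': array([-1.38249802,  0.42668841,  0.07383607,  1.60665538, -0.03408871,
        1.11079762, -0.06710341]), 'joint_velocities': array([-1.05107813e-03, -4.69742620e-05,  1.23960629e-03,  7.85064826e-04,
        4.47199741e-04, -1.92516230e-04,  1.21893967e-03]), 'tau': array([-2.37488217e-03, -9.35842180e+01,  3.66539374e+00, -4.54218900e+01,
       -4.88818134e-02,  1.95340393e-02,  1.26288514e-04]), 'tool_pos': array([223.57924217, 636.42275058, 218.78289948]), 'ee_rot': array([ 1.68106126e-01,  9.85768692e-01, -6.42147851e-04, -6.05305009e-05]), 'ft_force': array([ 0.34143941, -1.08973661, -0.2872791 ]), 'wrist_torque': array([ 0.01044311, -0.01585954,  0.03684257]), 'grasp_force': 0.0, 'gripper_width': 1.001632872901641}
side {'fx': 376.781, 'fy': 376.781, 'cx': 322.778, 'cy': 200.007, 'cam_to_world': [[0.983, 0.119, -0.142, 390.489], [-0.185, 0.583, -0.791, -832.95], [-0.011, 0.804, 0.595, 656.916], [0.0, 0.0, 0.0, 1.0]]}
side rear_post 0.95 [321. 184.] [544.  41.  56.]
side crank_axis 0.59 [310. 225.] [ 479. -170.   92.]
side grip_mid 0.73 [293. 227.] [ 440
[... 607 characters left out ...]
.0, 1.0]]}
top bed 0.64 [322. 213.] [510. -50.  22.]
top rear_post 0.84 [283. 200.] [542.  51.  56.]
top rear_post 0.64 [364. 238.] [ 445. -156.   56.]
top crank_axis 0.87 [374. 226.] [ 475. -177.   92.]
top grip_mid 0.63 [364. 240.] [ 441. -153.   92.]
top jaw_face 0.55 [340. 219.] [494. -95.  42.]
top block_center 0.85 [203. 214.] [506. 264.  20.]
top block_center 0.63 [433. 195.] [ 561. -346.   20.]
top vise 0.66 [339. 217.] [499. -94.   0.]
top vise 0.17 [374. 225.] [ 479. -190.    0.]
top ink_bottle 0.83 [201. 164.] [642. 278.   0.]
top ink_bottle 0.54 [366. 240.] [ 437. -167.    0.]
top tape_measure 0.83 [450. 228.] [ 473. -396.    0.]
top staples_a 0.75 [432. 196.] [ 559. -349.    0.]
```

Run:
```python
import cv2,numpy as np
a=cv2.imread("pics/top0.png")[140:270,170:480]
cv2.imwrite("pics/topc.png",cv2.resize(a,None,fx=2.58,fy=2.58,interpolation=cv2.INTER_CUBIC))
b=cv2.imread("pics/side0.png")[100:360,170:500]
cv2.imwrite("pics/sidec.png",cv2.resize(b,None,fx=2.2,fy=2.2,interpolation=cv2.INTER_CUBIC))
```

```text
(no output)
```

View pics/topc.png

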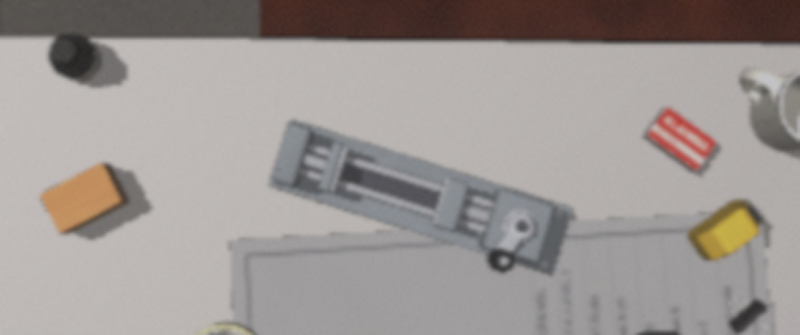

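View pics/sidec.png

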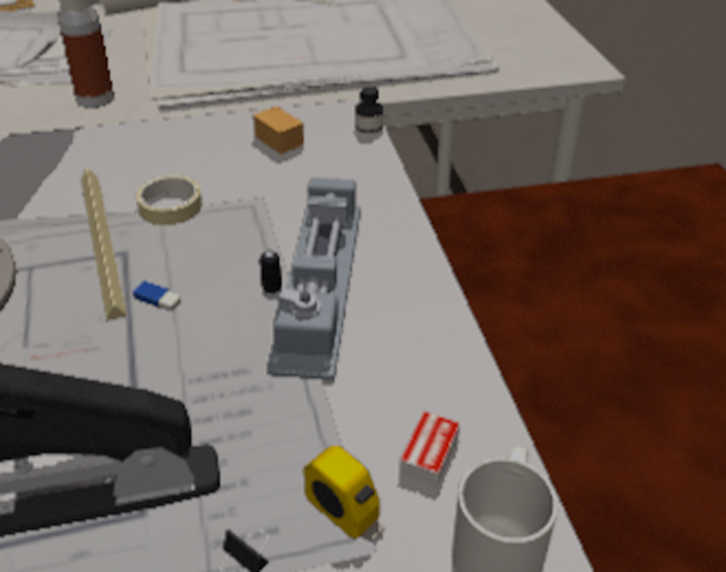

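The top crop shows the block at about (202,217) px, with its long side tilted about 30° from world y toward -x. The vise runs from the crank at (374,226) to the rear post at (283,200), tilted about 16.6° the other way. The network points agree with the picture and the given sizes, and both cameras match within 10 mm. I'll move above the block.

Request:
carry_out(
  steps=[
    [1,[0.02,-0.027,-0.004],[0,0,-0.05]],
    [1,[0.02,-0.027,-0.004],[0,0,-0.05]],
    [1,[0.02,-0.027,-0.004],[0,0,-0.05]],
    [1,[0.02,-0.027,-0.004],[0,0,-0.05]],
    [1,[0.02,-0.027,-0.004],[0,0,-0.05]],
    [1,[0.02,-0.027,-0.004],[0,0,-0.05]],
    [1,[0.02,-0.027,-0.004],[0,0,-0.05]],
    [1,[0.02,-0.027,-0.004],[0,0,-0.05]],
  ],
)

```text
time: 1.77
tool_pos: [384.5, 419.5, 187.5]
ee_rot: [0.362, 0.932, 0.0, -0.0]
ft_force: [0.6, 0.6, 1.1]
gripper_width: 0.999
grasp_force: 0.0
```

Request:
carry_out(
  steps=[
    [1,[0.02,-0.027,-0.004],[0,0,-0.05]],
    [1,[0.02,-0.027,-0.004],[0,0,-0.05]],
    [1,[0.02,-0.027,-0.004],[0,0,-0.05]],
    [1,[0.02,-0.027,-0.004],[0,0,-0.05]],
    [1,[0.02,-0.027,-0.004],[0,0,-0.05]],
    [1,[0.02,-0.026,-0.004],[0,0,-0.05]],
    [1,[0,0,0],[0,0,0]],
    [1,[0,0,0],[0,0,0]],
  ],
)

```text
time: 2.43
tool_pos: [504.6, 258.2, 163.4]
ee_rot: [0.497, 0.868, -0.0, 0.0]
ft_force: [0.1, 0.6, 0.4]
gripper_width: 0.996
grasp_force: 0.0
```

```bash
cat >> h.py <<'E'
def tool():
    s=get_state(); r=R.from_quat(s["ee_rot"]).as_matrix()
    print("t",round(s["time"],2),"pos",np.round(s["tool_pos"],1),"yaw(y)",round(np.degrees(np.arctan2(r[1,1],r[0,1])),1),"z",np.round(r[:,2],3),"F",np.round(s["ft_force"],1),"w",round(s["gripper_width"],3),"g",round(s["grasp_force"],1))
def look(n,c,z):
    for r in place_of(n,c)[:2]: print(c,n,round(r["conf"],2),np.round(np.array(r["point"])*[640,400]),np.round(at_z(c,r["point"],z),1))
E
python3 - <<'E'
from h import *
tool()
im=get_image("wrist");cv2.imwrite("pics/w1.png",im)
look("block_center","wrist",20);look("wood_block","wrist",0);print(spot_in("wood_block","wrist"))
# outline of block top via colour
hsv=cv2.cvtColor(im,cv2.COLOR_BGR2HSV);m=cv2.inRange(hsv,(5,90,110),(25,255,255))
m=cv2.morphologyEx(m,cv2.MORPH_OPEN,np.ones((5,5)))
cs,_=cv2.findContours(m,0,2);c=max(cs,key=cv2.contourArea)
rc=cv2.minAreaRect(c);P=np.array([at_z("wrist",(p[0]/640,p[1]/400),40)[:2] for p in cv2.boxPoints(rc)])
print(rc,np.round(P,1).tolist(),P.mean(0))
E
```

```text
t 2.43 pos [504.6 258.2 163.4] yaw(y) 30.4 z [ 0. -0. -1.] F [0.1 0.6 0.4] w 0.996 g 0.0
wrist block_center 0.56 [311. 187.] [496.8 264.2  20. ]
wrist wood_block 0.79 [313. 184.] [498.9 264.7   0. ]
[{'box': [0.4505, 0.385, 0.5259, 0.563], 'conf': 0.91}]
((312.96099853515625, 189.75466918945312), (43.36707305908203, 65.89484405517578), 1.2730300426483154) [[495.0, 225.3], [462.3, 286.2], [499.7, 307.3], [534.7, 247.7]] [497.90442119 266.61354582]
```

View pics/w1.png

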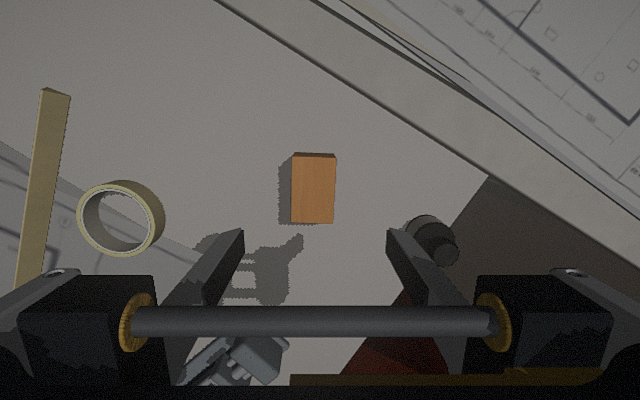

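The wrist view shows the block's top face at px 290–336 by 158–224, measuring 69 x 43 mm, so its centre is near (497.5, 265.5) and it's aligned with the fingers. I'll descend, grasp and lift.

Request:
carry_out(
  steps=[
    [1,[-0.002,0.002,-0.022],[0,0,-0.005]],
    [1,[-0.002,0.002,-0.022],[0,0,-0.005]],
    [1,[-0.002,0.002,-0.022],[0,0,-0.005]],
    [1,[-0.001,0.001,-0.022],[0,0,0]],
    [1,[0,0,-0.022],[0,0,0]],
    [1,[0,0,-0.022],[0,0,0]],
    [1,[0,0,-0.011],[0,0,0]],
    [1,[0,0,0],[0,0,0]],
  ],
)

```text
time: 3.3
tool_pos: [495.2, 267.0, 18.5]
ee_rot: [0.502, 0.865, -0.001, -0.001]
ft_force: [-0.1, 0.5, -0.9]
gripper_width: 1.002
grasp_force: 0.0
```

Request:
carry_out(
  steps=[
    [0,[0,0,0],[0,0,0]],
    [0,[0,0,0],[0,0,0]],
    [0,[0,0,0],[0,0,0]],
    [0,[0,0,0],[0,0,0]],
    [0,[0,0,0],[0,0,0]],
    [0,[0,0,0],[0,0,0]],
    [0,[0,0,0],[0,0,0]],
    [0,[0,0,0],[0,0,0]],
  ],
  squeeze=25,
)

```text
time: 3.97
tool_pos: [496.7, 266.9, 20.6]
ee_rot: [0.502, 0.865, 0.0, 0.0]
ft_force: [-0.7, -0.4, 3.8]
gripper_width: 0.478
grasp_force: 24.9
```

Request:
carry_out(
  steps=[
    [0,[0,0,0.03],[0,0,0]],
    [0,[0,0,0.03],[0,0,0]],
    [0,[0,0,0.03],[0,0,0]],
    [0,[0,0,0.03],[0,0,0]],
    [0,[0.001,-0.027,0.01],[0,0,-0.067]],
    [0,[0.001,-0.027,0.01],[0,0,-0.067]],
    [0,[0.001,-0.027,0],[0,0,-0.067]],
    [0,[0.002,-0.027,0],[0,0,-0.067]],
  ],
)

```text
time: 4.63
tool_pos: [501.5, 157.1, 160.5]
ee_rot: [0.615, 0.788, 0.0, -0.0]
ft_force: [0.6, -0.8, -1.6]
gripper_width: 0.481
grasp_force: 24.9
```

Request:
carry_out(
  steps=[
    [0,[0.001,-0.027,0],[0,0,-0.067]],
    [0,[0.001,-0.027,0],[0,0,-0.067]],
    [0,[0.001,-0.027,0],[0,0,-0.067]],
    [0,[0.001,-0.027,0],[0,0,-0.067]],
    [0,[0.001,-0.027,0],[0,0,-0.067]],
    [0,[0.001,-0.025,0],[0,0,-0.067]],
    [0,[0,-0.025,0],[0,0,-0.067]],
    [0,[0,-0.025,0],[0,0,-0.067]],
  ],
)

```text
time: 5.3
tool_pos: [506.7, -53.7, 159.6]
ee_rot: [0.803, 0.597, -0.001, -0.0]
ft_force: [0.8, 0.7, 0.1]
gripper_width: 0.475
grasp_force: 24.9
```

Run:
```python
from h import *
tool()
im=get_image("wrist");cv2.imwrite("pics/w2.png",im)
for n,z in(("bed",22),("rear_post",56),("crank_axis",91.5),("grip_mid",91.5),("jaw_face",42),("block_center",130),("vise",0)): look(n,"wrist",z)
im=get_image("top");cv2.imwrite("pics/t2.png",im)
for n,z in(("rear_post",56),("crank_axis",91.5),("grip_mid",91.5),("jaw_face",42)): look(n,"top",z)
```

```text
t 5.3 pos [506.7 -53.7 159.6] yaw(y) -16.7 z [-0.001 -0.    -1.   ] F [0.8 0.7 0.1] w 0.475 g 24.9
wrist rear_post 0.91 [319.  80.] [542.6  50.7  56. ]
wrist grip_mid 0.63 [281. 330.] [ 444.2 -152.9   91.5]
wrist block_center 0.91 [317. 255.] [504.3 -69.4 130. ]
top rear_post 0.87 [285. 198.] [547.2  47.   56. ]
top crank_axis 0.64 [375. 225.] [ 478.2 -178.8   91.5]
```

View pics/w2.png

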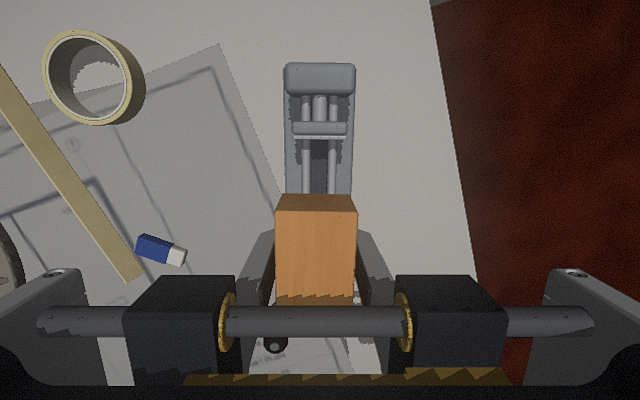

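The wrist view shows the held block's top face at px columns 275–357, starting at row 212. The vise is upright in the picture, with the rear post at columns 284–356 and the rear jaw at 292–347 by 122–137. I'll compute the lateral and lengthwise offsets in the same camera.

Run:
```python
from h import *
m=camera_model("wrist");print({k:np.round(v,2).tolist() for k,v in m.items()})
T=np.array([506.7,-53.7]);a=np.radians(-16.7);ty=np.array([np.cos(a),np.sin(a)]);tx=np.array([-ty[1],ty[0]])
for nm,u,v,z in(("blk top front mid",316.3,212,180),("L",275.5,212,180),("R",357,212,180),("blk bottom front",318.5,194,140),("post net",319,80,56),("post far L",288,64,56),("post far R",353,64,56),("post near L",285,94,56),("post near R",356,94,56),("rearjaw face L",293,134,59),("rearjaw face R",347,134,59),("base L",286,190,10),("base R",351.5,190,10)):
    p=at_z("wrist",(u/640,v/400),z)[:2]-T; print(nm,"lat",round(p@ty,1),"along",round(p@tx,1))
```

```text
{'fx': 291.14, 'fy': 291.14, 'cx': 314.78, 'cy': 200.3, 'cam_to_world': [[0.96, 0.27, 0.07, 529.91], [-0.28, 0.93, 0.25, 22.73], [-0.0, -0.26, 0.96, 326.29], [0.0, 0.0, 0.0, 1.0]]}
blk top front mid lat 1.3 along 33.4
L lat -20.2 along 33.2
R lat 22.7 along 33.5
blk bottom front lat 2.9 along 33.1
post net lat 3.5 along 113.6
post far L lat -23.1 along 126.2
post far R lat 32.4 along 126.5
post near L lat -26.1 along 102.0
post near R lat 36.0 along 102.4
rearjaw face L lat -19.3 along 68.0
rearjaw face R lat 29.0 along 68.4
base L lat -31.5 along 4.8
base R lat 41.5 along 5.3
```

Request:
carry_out(
  steps=[
    [0,[0.0035,0.0045,0],[0,0,0]],
    [0,[0.0035,0.005,0],[0,0,0]],
    [0,[0,0,-0.02],[0,0,0]],
    [0,[0,0,-0.02],[0,0,0]],
    [0,[0,0,-0.02],[0,0,0]],
    [0,[0,0,-0.02],[0,0,0]],
    [0,[0,0,-0.015],[0,0,0]],
    [0,[0,0,0],[0,0,0]],
  ],
)

```text
time: 6.62
tool_pos: [513.6, -41.1, 63.0]
ee_rot: [0.8, 0.599, -0.002, -0.001]
ft_force: [-1.2, 1.0, -0.5]
gripper_width: 0.478
grasp_force: 24.9
```

Run:
```python
from h import *
tool()
a=get_image("wrist")[0:400,120:520];b=cv2.resize(get_image("top")[170:270,260:400],(560,400),interpolation=cv2.INTER_CUBIC)
cv2.imwrite("pics/w3.png",np.hstack([a,b[:,80:480]]))
```

```text
t 6.62 pos [513.6 -41.1  63. ] yaw(y) -16.4 z [-0.004 -0.001 -1.   ] F [-1.2  1.  -0.5] w 0.478 g 24.9
```

View pics/w3.png

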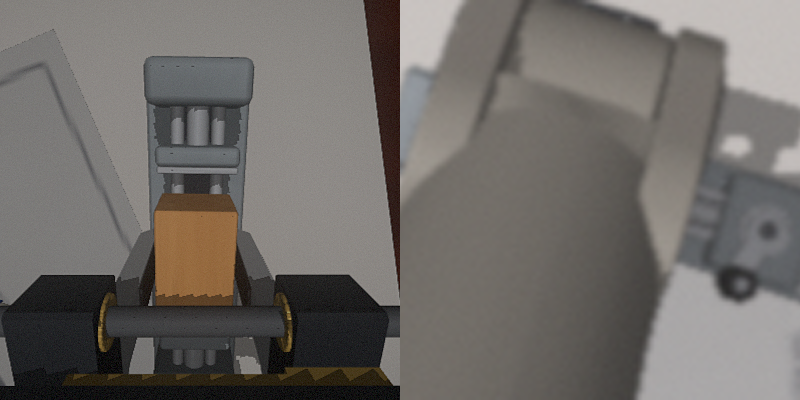

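The block lines up with the jaws: block mid column is about 316.5, rear jaw about 317.5. The near jaw shows at rows 338–365. I'll check the end gaps numerically.

Run:
```python
from h import *
tool();s=get_state();T=s["tool_pos"][:2];a=np.radians(-16.6);ty=np.array([np.cos(a),np.sin(a)]);tx=np.array([-ty[1],ty[0]])
for nm,u,v,z in(("blk top front",316.5,211,83),("rear jaw face top",317.5,167,59),("front jaw edge row338",317,338,59),("post",318.5,70,56)):
    p=at_z("wrist",(u/640,v/400),z)[:2]-T; print(nm,"lat",round(p@ty,1),"along",round(p@tx,1))
look("jaw_face","wrist",42)
```

```text
t 6.72 pos [514.8 -41.6  65.5] yaw(y) -16.4 z [-0.001 -0.    -1.   ] F [ 0.2  0.8 -0.7] w 0.479 g 24.9
blk top front lat 1.3 along 30.2
rear jaw face top lat 1.9 along 50.1
front jaw edge row338 lat 2.4 along -71.2
post lat 2.1 along 103.9
wrist jaw_face 0.19 [312. 255.] [509.6 -56.5  42. ]
```

Request:
carry_out(
  steps=[
    [0,[0,0,-0.008],[0,0,0]],
    [0,[0,0,-0.006],[0,0,0]],
    [0,[0,0,-0.003],[0,0,0]],
    [0,[0,0,-0.002],[0,0,0]],
    [0,[0,0,-0.001],[0,0,0]],
    [0,[0,0,-0.001],[0,0,0]],
    [0,[0,0,0],[0,0,0]],
    [0,[0,0,0],[0,0,0]],
  ],
)

```text
time: 7.43
tool_pos: [514.8, -41.7, 44.6]
ee_rot: [0.801, 0.599, 0.0, 0.0]
ft_force: [-0.7, 0.0, -0.4]
gripper_width: 0.479
grasp_force: 24.9
```

Request:
carry_out(
  steps=[
    [0,[0,0,-0.001],[0,0,0]],
    [0,[0,0,-0.001],[0,0,0]],
    [0,[0,0,0],[0,0,0]],
    [0,[0,0,0],[0,0,0]],
    [0,[0,0,0],[0,0,0]],
    [0,[0,0,0],[0,0,0]],
    [0,[0,0,0],[0,0,0]],
    [0,[0,0,0],[0,0,0]],
  ],
)

```text
time: 8.1
tool_pos: [514.8, -41.7, 42.5]
ee_rot: [0.801, 0.599, 0.0, 0.0]
ft_force: [-0.6, 0.2, 4.1]
gripper_width: 0.478
grasp_force: 24.9
```

Contact felt at 4 N. Release.

Request:
carry_out(
  steps=[
    [0.6,[0,0,0],[0,0,0]],
    [0.7,[0,0,0],[0,0,0]],
    [0.8,[0,0,0],[0,0,0]],
    [0.9,[0,0,0],[0,0,0]],
    [0.9,[0,0,0],[0,0,0]],
    [0.9,[0,0,0],[0,0,0]],
    [0.9,[0,0,0],[0,0,0]],
    [0.9,[0,0,0],[0,0,0]],
  ],
)

```text
time: 8.77
tool_pos: [514.7, -41.7, 42.5]
ee_rot: [0.801, 0.599, 0.0, -0.0]
ft_force: [-0.4, 0.1, 0.1]
gripper_width: 0.9
grasp_force: 0.0
```

Request:
carry_out(
  steps=[
    [0.9,[0,0,0.015],[0,0,0]],
    [0.9,[0,0,0.025],[0,0,0]],
    [0.9,[0,0,0.035],[0,0,0]],
    [0.9,[0,0,0.035],[0,0,0]],
    [0.9,[0,0,0.035],[0,0,0]],
    [0.9,[-0.02,-0.03,0],[0,0,0]],
    [0.9,[-0.02,-0.03,0],[0,0,0]],
    [0.9,[0,0,0],[0,0,0]],
  ],
)

```text
time: 9.43
tool_pos: [471.6, -106.3, 188.1]
ee_rot: [0.802, 0.597, 0.0, -0.0]
ft_force: [-0.4, -0.4, -0.2]
gripper_width: 0.899
grasp_force: 0.0
```

Run:
```python
from h import *
tool()
im=get_image("wrist");cv2.imwrite("pics/w4.png",im)
for n,z in(("rear_post",56),("crank_axis",91.5),("grip_mid",91.5),("jaw_face",42),("block_center",42),("vise",0)): look(n,"wrist",z)
im=get_image("top");cv2.imwrite("pics/t4.png",im)
for n,z in(("rear_post",56),("crank_axis",91.5),("grip_mid",91.5),("jaw_face",42),("block_center",42)): look(n,"top",z)
```

```text
t 9.43 pos [ 471.6 -106.3  188.1] yaw(y) -16.7 z [ 0.     0.001 -1.   ] F [-0.4 -0.4 -0.2] w 0.899 g 0.0
wrist rear_post 0.74 [340.  13.] [545.   54.3  56. ]
wrist crank_axis 0.94 [338. 267.] [ 479.  -169.7   91.5]
wrist grip_mid 0.65 [299. 255.] [ 446.  -145.5   91.5]
wrist jaw_face 0.85 [332. 175.] [499.  -87.3  42. ]
wrist block_center 0.67 [339. 128.] [518.8 -41.2  42. ]
wrist vise 0.92 [334. 169.] [503.5 -88.7   0. ]
top rear_post 0.96 [284. 199.] [543.2  50.5  56. ]
top block_center 0.86 [320. 208.] [522.7 -43.5  42. ]
```

View pics/w4.png

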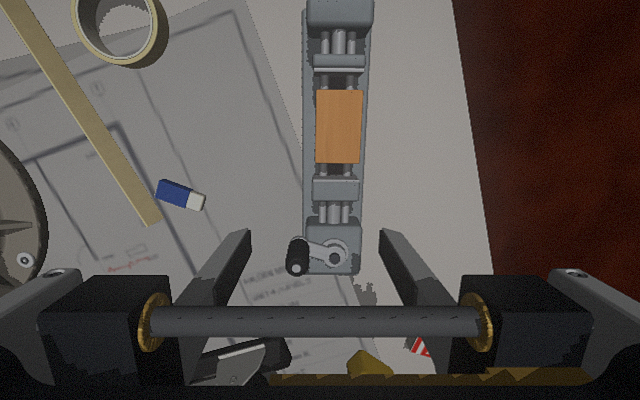

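The block sits in the vise at px cols 315–361 and rows 90–163, with both ends free. The crank hub is at (334,257) and the grip's top is at (298,246), with its lower end near (296,270). The network's crank_axis at row 267 doesn't fit a raised point above the hub, so I'll compute from the pixels.

```bash
python3 - <<'E'
from h import *
tool();u=np.array([np.sin(np.radians(16.7)),np.cos(np.radians(16.7))]);n=np.array([u[1],-u[0]])
g=at_z("wrist",(298/640,246/400),112.5);h=at_z("wrist",(334/640,257/400),68);g2=at_z("wrist",(299/640,255/400),91.5)
post=at_z("wrist",(339/640,11/400),56)
print("grip top",g,"grip net",g2,"hub",h,"dist",np.hypot(*(g-h)[:2]),np.hypot(*(g2-h)[:2]),"post",post,"post-238",post[:2]-238*u)
d=(g-h)[:2];print("grip rel hub in vise",d@n,d@u)
d=(post-h)[:2];print("post rel hub in vise",d@n,d@u)
for nm,col,row in(("bk near",338,163),("bk far",338,90)):
    p=at_z("wrist",(col/640,row/400),62);d=(post-p)[:2];print(nm,"vise x,y",-d@n,153-d@u)
E
python3 - <<'E'
import sys;sys.path.insert(0,'.')
import cv2
im=cv2.imread("pics/w4.png")[205:305,250:390]
cv2.imwrite("pics/w4c.png",cv2.resize(im,None,fx=5,fy=5,interpolation=cv2.INTER_CUBIC))
E
```

```text
t 10.08 pos [ 474.8 -101.5  187.4] yaw(y) -16.4 z [-0. -0. -1.] F [-0.5 -0.7  1.1] w 0.902 g 0.0
grip top [ 451.87355223 -127.85637781  112.5       ] grip net [ 446.04356676 -146.00487518   91.5       ] hub [ 476.82467275 -169.39219831   68.        ] dist 48.45392450130207 38.6580311037255 post [544.28187336  56.88378769  56.        ] post-238 [ 475.89006963 -171.07796608]
grip rel hub in vise -35.83449947283272 32.61397625419863
post rel hub in vise -0.41076078307493225 236.11676566639298
bk near vise x,y 2.394961794334752 17.100099466444874
bk far vise x,y 0.4997484392138609 85.78660970296197
```

View pics/w4c.png

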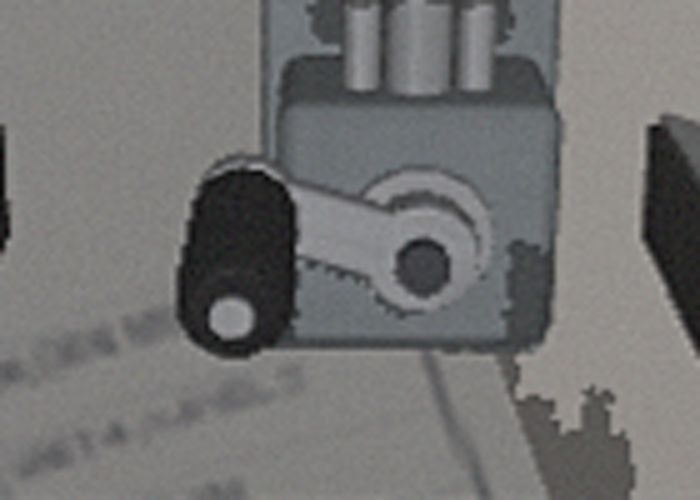

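The zoom shows the grip's top pin at (296,269) and its base at (300,241), so higher points appear lower in this view and the network's points were right. That picture was taken while the arm was still settling, though, so I'll retake it at rest.

Run:
```python
from h import *
tool();get_image("wrist");im=get_image("wrist");cv2.imwrite("pics/w5.png",im)
for n,z in(("crank_axis",91.5),("grip_mid",91.5),("grip",66.5),("rear_post",56),("jaw_face",42),("block_center",42)): look(n,"wrist",z)
for c in("side","top"):
    get_image(c)
    for n in("crank_axis","grip_mid"): look(n,c,91.5)
c=im[215:295,265:375]
gr=cv2.cvtColor(c,cv2.COLOR_BGR2GRAY);_,m=cv2.threshold(gr,55,255,1)
cs,_=cv2.findContours(m,0,2)
for k in cs:
    if cv2.contourArea(k)>40: print(cv2.contourArea(k),cv2.boundingRect(k))
tool()
```

```text
t 10.08 pos [ 474.8 -101.5  187.4] yaw(y) -16.4 z [-0. -0. -1.] F [-0.5 -0.7  1.1] w 0.902 g 0.0
wrist crank_axis 0.58 [337. 276.] [ 475.6 -178.6   91.5]
wrist grip_mid 0.97 [299. 265.] [ 442.9 -156.    91.5]
wrist grip 0.64 [299. 253.] [ 442.1 -155.1   66.5]
wrist grip 0.29 [332. 132.] [509.4 -42.6  66.5]
wrist rear_post 0.62 [337.  20.] [540.9  50.7  56. ]
wrist jaw_face 0.77 [331. 178.] [497.1 -90.6  42. ]
side crank_axis 0.75 [307. 226.] [ 471.8 -171.1   91.5]
side grip_mid 0.47 [292. 225.] [ 438.4 -161.    91.5]
side grip_mid 0.21 [316. 215.] [ 497.9 -135.7   91.5]
686.5 (18, 29, 25, 37)
t 10.78 pos [ 474.7 -101.7  187.5] yaw(y) -16.4 z [-0.  0. -1.] F [-0.6  0.2 -0.1] w 0.897 g 0.0
```

Grip at (442.5, -155) and axis at (475.5, -177.5), 40 mm apart, which matches the given radius. Approach the grip.

Request:
carry_out(
  steps=[
    [0.65,[-0.016,-0.0265,0],[0,0,0]],
    [0.65,[-0.016,-0.0265,0],[0,0,0]],
    [0.65,[0,0,-0.02],[0,0,0]],
    [0.65,[0,0,-0.02],[0,0,0]],
    [0.65,[0,0,-0.02],[0,0,0]],
    [0.65,[0,0,-0.02],[0,0,0]],
    [0.65,[0,0,-0.015],[0,0,0]],
    [0.65,[0,0,0],[0,0,0]],
  ],
)

```text
time: 11.45
tool_pos: [441.2, -154.5, 90.3]
ee_rot: [0.801, 0.599, -0.002, -0.001]
ft_force: [-0.7, 0.1, 0.1]
gripper_width: 0.648
grasp_force: 0.0
```

Request:
carry_out(
  steps=[
    [0,[0,0,0],[0,0,0]],
    [0,[0,0,0],[0,0,0]],
    [0,[0,0,0],[0,0,0]],
    [0,[0,0,0],[0,0,0]],
    [0,[0,0,0],[0,0,0]],
    [0,[0,0,0],[0,0,0]],
    [0,[0,0,0],[0,0,0]],
    [0,[0,0,0],[0,0,0]],
  ],
  squeeze=40,
)

```text
time: 12.12
tool_pos: [440.3, -153.8, 92.3]
ee_rot: [0.801, 0.599, -0.001, -0.002]
ft_force: [-14.9, 4.5, 15.9]
gripper_width: 0.234
grasp_force: 40.0
```

Run:
```python
from h import *
tool();im=get_image("wrist");cv2.imwrite("pics/w6.png",im)
```

```text
t 12.12 pos [ 440.3 -153.8   92.3] yaw(y) -16.4 z [-0.004  0.002 -1.   ] F [-14.9   4.5  15.9] w 0.234 g 40.0
```

View pics/w6.png

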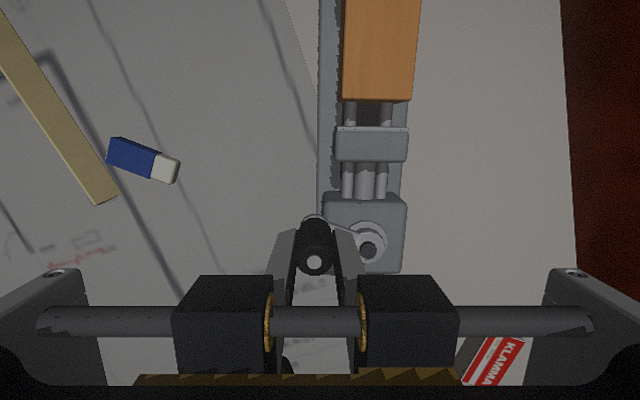

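The grip is held between the pads (22 mm opening). The sideways force shows it about 2.4 mm toward -x of the estimate, so the axis is at about (473.3, -176.8). I'll tabulate the circle steps.

Run:
```python
import numpy as np
C=np.array([473.3,-176.8]);p=lambda d:C+40*np.array([np.cos(np.radians(d)),np.sin(np.radians(d))])
print("first",p(130.5)-[442.5,-155.0])
for k in range(24):
    t=145.5-15*k; print(k,round(t-15,1),np.round((p(t-15)-p(t))/1000,4).tolist(), np.round(p(t-15),1))
```

```text
first [4.82207807 8.61623862]
0 130.5 [0.007, 0.0078] [ 447.3 -146.4]
1 115.5 [0.0088, 0.0057] [ 456.1 -140.7]
2 100.5 [0.0099, 0.0032] [ 466.  -137.5]
3 85.5 [0.0104, 0.0005] [ 476.4 -136.9]
4 70.5 [0.0102, -0.0022] [ 486.7 -139.1]
5 55.5 [0.0093, -0.0047] [ 496.  -143.8]
6 40.5 [0.0078, -0.007] [ 503.7 -150.8]
7 25.5 [0.0057, -0.0088] [ 509.4 -159.6]
8 10.5 [0.0032, -0.0099] [ 512.6 -169.5]
9 -4.5 [0.0005, -0.0104] [ 513.2 -179.9]
10 -19.5 [-0.0022, -0.0102] [ 511.  -190.2]
11 -34.5 [-0.0047, -0.0093] [ 506.3 -199.5]
12 -49.5 [-0.007, -0.0078] [ 499.3 -207.2]
13 -64.5 [-0.0088, -0.0057] [ 490.5 -212.9]
14 -79.5 [-0.0099, -0.0032] [ 480.6 -216.1]
15 -94.5 [-0.0104, -0.0005] [ 470.2 -216.7]
16 -109.5 [-0.0102, 0.0022] [ 459.9 -214.5]
17 -124.5 [-0.0093, 0.0047] [ 450.6 -209.8]
18 -139.5 [-0.0078, 0.007] [ 442.9 -202.8]
19 -154.5 [-0.0057, 0.0088] [ 437.2 -194. ]
20 -169.5 [-0.0032, 0.0099] [ 434.  -184.1]
21 -184.5 [-0.0005, 0.0104] [ 433.4 -173.7]
22 -199.5 [0.0022, 0.0102] [ 435.6 -163.4]
23 -214.5 [0.0047, 0.0093] [ 440.3 -154.1]
```

Request:
carry_out(
  steps=[
    [0,[0.0048,0.0086,0.001],[0,0,0]],
    [0,[0.0088,0.0057,0],[0,0,0]],
    [0,[0.0099,0.0032,0],[0,0,0]],
    [0,[0.0104,0.0005,0],[0,0,0]],
    [0,[0.0102,-0.0022,0],[0,0,0]],
    [0,[0.0093,-0.0047,0],[0,0,0]],
    [0,[0.0078,-0.007,0],[0,0,0]],
    [0,[0.0057,-0.0088,0],[0,0,0]],
  ],
  squeeze=45,
)

```text
time: 12.83
tool_pos: [507.9, -158.8, 92.6]
ee_rot: [0.8, 0.599, -0.001, -0.002]
ft_force: [-9.5, 1.6, -4.7]
gripper_width: 0.239
grasp_force: 45.0
```

Tangential drag is about 5.8 N (free turning), with a radial error of about 1 mm. Continue.

Request:
carry_out(
  steps=[
    [0,[0.0032,-0.0099,0],[0,0,0]],
    [0,[0.0005,-0.0104,0],[0,0,0]],
    [0,[-0.0022,-0.0102,0],[0,0,0]],
    [0,[-0.0047,-0.0093,0],[0,0,0]],
    [0,[-0.007,-0.0078,0],[0,0,0]],
    [0,[-0.0088,-0.0057,0],[0,0,0]],
    [0,[-0.0099,-0.0032,0],[0,0,0]],
    [0,[-0.0104,-0.0005,0],[0,0,0]],
  ],
)

```text
time: 13.5
tool_pos: [470.3, -217.1, 93.1]
ee_rot: [0.801, 0.599, -0.0, 0.001]
ft_force: [6.9, -3.7, -23.3]
gripper_width: 0.23
grasp_force: 45.0
```

Request:
carry_out(
  steps=[
    [0,[-0.0102,0.0022,-0.001],[0,0,0]],
    [0,[-0.0093,0.0047,-0.0005],[0,0,0]],
    [0,[-0.0078,0.007,0],[0,0,0]],
    [0,[-0.0057,0.0088,0],[0,0,0]],
    [0,[-0.0032,0.0099,0],[0,0,0]],
    [0,[-0.0005,0.0104,0],[0,0,0]],
    [0,[0.0022,0.0102,0],[0,0,0]],
    [0,[0.0047,0.0093,0],[0,0,0]],
  ],
)

```text
time: 14.17
tool_pos: [439.5, -154.1, 92.4]
ee_rot: [0.801, 0.599, -0.0, -0.0]
ft_force: [-2.9, -7.2, 7.0]
gripper_width: 0.239
grasp_force: 45.0
```

One turn is done with drag at 7.6 N. Another 120°.

Request:
carry_out(
  steps=[
    [0,[0.007,0.0078,0],[0,0,0]],
    [0,[0.0088,0.0057,0],[0,0,0]],
    [0,[0.0099,0.0032,0],[0,0,0]],
    [0,[0.0104,0.0005,0],[0,0,0]],
    [0,[0.0102,-0.0022,0],[0,0,0]],
    [0,[0.0093,-0.0047,0],[0,0,0]],
    [0,[0.0078,-0.007,0],[0,0,0]],
    [0,[0.0057,-0.0088,0],[0,0,0]],
  ],
)

```text
time: 14.83
tool_pos: [508.5, -159.6, 92.1]
ee_rot: [0.801, 0.599, -0.001, -0.001]
ft_force: [-15.2, 0.1, 15.3]
gripper_width: 0.235
grasp_force: 45.0
```

```bash
cat >> h.py <<'E'
def drag():
    s=get_state();p=s["tool_pos"][:2]-[473.3,-176.8];th=np.arctan2(p[1],p[0]);F=s["ft_force"]
    print("th",round(np.degrees(th),1),"r",round(np.hypot(*p),1),"drag",round(-F[0]*np.sin(th)+F[1]*np.cos(th),1),"rad",round(F[0]*np.cos(th)+F[1]*np.sin(th),1),"Fz",round(F[2],1))
E
python3 - <<'E'
from h import *
drag()
C=np.array([473.3,-176.8]);p=lambda d:C+40*np.array([np.cos(np.radians(d)),np.sin(np.radians(d))])
for k in range(40):
    t=25.5-7.5*k; print(round(t-7.5,1),np.round((p(t-7.5)-p(t))/1000,4).tolist())
E
```

```text
th 26.0 r 39.2 drag 6.7 rad -13.7 Fz 15.3
18.0 [0.0019, -0.0049]
10.5 [0.0013, -0.0051]
3.0 [0.0006, -0.0052]
-4.5 [-0.0001, -0.0052]
-12.0 [-0.0008, -0.0052]
-19.5 [-0.0014, -0.005]
-27.0 [-0.0021, -0.0048]
-34.5 [-0.0027, -0.0045]
-42.0 [-0.0032, -0.0041]
-49.5 [-0.0037, -0.0037]
-57.0 [-0.0042, -0.0031]
-64.5 [-0.0046, -0.0026]
-72.0 [-0.0049, -0.0019]
-79.5 [-0.0051, -0.0013]
-87.0 [-0.0052, -0.0006]
-94.5 [-0.0052, 0.0001]
-102.0 [-0.0052, 0.0008]
-109.5 [-0.005, 0.0014]
-117.0 [-0.0048, 0.0021]
-124.5 [-0.0045, 0.0027]
-132.0 [-0.0041, 0.0032]
-139.5 [-0.0037, 0.0037]
-147.0 [-0.0031, 0.0042]
-154.5 [-0.0026, 0.0046]
-162.0 [-0.0019, 0.0049]
-169.5 [-0.0013, 0.0051]
-177.0 [-0.0006, 0.0052]
-184.5 [0.0001, 0.0052]
-192.0 [0.0008, 0.0052]
-199.5 [0.0014, 0.005]
-207.0 [0.0021, 0.0048]
-214.5 [0.0027, 0.0045]
-222.0 [0.0032, 0.0041]
-229.5 [0.0037, 0.0037]
-237.0 [0.0042, 0.0031]
-244.5 [0.0046, 0.0026]
-252.0 [0.0049, 0.0019]
-259.5 [0.0051, 0.0013]
-267.0 [0.0052, 0.0006]
-274.5 [0.0052, -0.0001]
```

Request:
carry_out(
  steps=[
    [0,[0.0009,-0.0049,0.0005],[0,0,0]],
    [0,[0.0013,-0.0051,0],[0,0,0]],
    [0,[0.0006,-0.0052,0],[0,0,0]],
    [0,[-0.0001,-0.0052,0],[0,0,0]],
    [0,[-0.0008,-0.0052,0],[0,0,0]],
    [0,[-0.0014,-0.005,0],[0,0,0]],
    [0,[-0.0021,-0.0048,0],[0,0,0]],
    [0,[-0.0027,-0.0045,0],[0,0,0]],
  ],
)

```text
time: 15.5
tool_pos: [506.2, -198.4, 92.7]
ee_rot: [0.8, 0.6, 0.001, -0.0]
ft_force: [5.0, 3.9, -4.7]
gripper_width: 0.235
grasp_force: 45.0
```

```bash
python3 -c "
from h import *
drag()"
```

```text
th -33.3 r 39.3 drag 5.9 rad 2.0 Fz -4.7
```

Still free at 5.9 N, 1.5 turns.

Request:
carry_out(
  steps=[
    [0,[-0.0032,-0.0041,0],[0,0,0]],
    [0,[-0.0037,-0.0037,0],[0,0,0]],
    [0,[-0.0042,-0.0031,0],[0,0,0]],
    [0,[-0.0046,-0.0026,0],[0,0,0]],
    [0,[-0.0049,-0.0019,0],[0,0,0]],
    [0,[-0.0051,-0.0013,0],[0,0,0]],
    [0,[-0.0052,-0.0006,0],[0,0,0]],
    [0,[-0.0052,0.0001,0],[0,0,0]],
  ],
)

```text
time: 16.17
tool_pos: [470.2, -217.1, 92.8]
ee_rot: [0.801, 0.599, 0.001, 0.001]
ft_force: [7.3, -3.7, -10.6]
gripper_width: 0.233
grasp_force: 45.0
```

```bash
python3 -c "
from h import *
drag()"
```

```text
th -94.4 r 40.4 drag 7.6 rad 3.1 Fz -10.6
```

Request:
carry_out(
  steps=[
    [0,[-0.0052,0.0008,0],[0,0,0]],
    [0,[-0.005,0.0014,0],[0,0,0]],
    [0,[-0.0048,0.0021,0],[0,0,0]],
    [0,[-0.0045,0.0027,0],[0,0,0]],
    [0,[-0.0041,0.0032,0],[0,0,0]],
    [0,[-0.0037,0.0037,0],[0,0,0]],
    [0,[-0.0031,0.0042,0],[0,0,0]],
    [0,[-0.0026,0.0046,0],[0,0,0]],
  ],
)

```text
time: 16.83
tool_pos: [436.5, -195.1, 92.8]
ee_rot: [0.801, 0.599, -0.0, 0.001]
ft_force: [2.9, -9.9, -9.6]
gripper_width: 0.237
grasp_force: 45.0
```

Run:
```python
from h import *
drag()
look("block_center","top",42) if get_image("top") is not None else 0
drag()
```

```text
th -153.6 r 41.1 drag 10.2 rad 1.8 Fz -9.6
top block_center 0.96 [312. 206.] [527.  -23.3  42. ]
th -154.8 r 41.1 drag 5.8 rad 3.0 Fz -6.9
```

Drag rose to 10.2 N (about +3) and the block has moved 20 mm, which puts it at the rear jaw. I'll go on in 30° steps at the same speed.

Request:
carry_out(
  steps=[
    [0,[0,0,0],[0,0,0]],
    [0,[0,0,0],[0,0,0]],
    [0,[0,0,0],[0,0,0]],
    [0,[0,0,0],[0,0,0]],
    [0,[-0.0019,0.0049,0],[0,0,0]],
    [0,[-0.0013,0.0051,0],[0,0,0]],
    [0,[-0.0006,0.0052,0],[0,0,0]],
    [0,[0.0001,0.0052,0],[0,0,0]],
  ],
)

```text
time: 17.6
tool_pos: [432.3, -174.8, 92.7]
ee_rot: [0.801, 0.599, -0.0, 0.001]
ft_force: [0.0, -11.5, -7.5]
gripper_width: 0.235
grasp_force: 45.0
```

Run:
```python
from h import *
drag()
get_image("top");look("block_center","top",42)
drag()
```

```text
th 177.2 r 41.1 drag 11.5 rad -0.6 Fz -7.5
top block_center 0.92 [314. 210.] [516.8 -28.5  42. ]
top block_center 0.62 [338. 214.] [507.6 -90.3  42. ]
th 176.2 r 41.0 drag 7.5 rad 0.2 Fz -4.9
```

Drag is 11.5 N against a free value of about 6.8 N, so about 4.6 N added, in the middle of the window. The rise of 1.3 N over 30° also fits the expected 1.6. Release and lift.

Request:
carry_out(
  steps=[
    [0,[0,0,0],[0,0,0]],
    [0,[0,0,0],[0,0,0]],
    [0.5,[0,0,0],[0,0,0]],
    [0.6,[0,0,0],[0,0,0]],
    [0.65,[0,0,0],[0,0,0]],
    [0.65,[0,0,0],[0,0,0]],
    [0.65,[0,0,0],[0,0,0]],
    [0.65,[0,0,0],[0,0,0]],
  ],
)

```text
time: 18.37
tool_pos: [432.6, -173.3, 92.5]
ee_rot: [0.801, 0.599, 0.0, -0.0]
ft_force: [0.2, 0.5, 0.3]
gripper_width: 0.623
grasp_force: 0.0
```

Request:
carry_out(
  steps=[
    [0.65,[0,0,0.01],[0,0,0]],
    [0.65,[0,0,0.02],[0,0,0]],
    [0.65,[0,0,0.03],[0,0,0]],
    [0.65,[0,0,0.03],[0,0,0]],
    [0.65,[0,0,0.02],[0,0,0]],
    [0.65,[0,0,0],[0,0,0]],
    [0.65,[0,0,0],[0,0,0]],
    [0.65,[0,0,0],[0,0,0]],
  ],
)

```text
time: 19.03
tool_pos: [432.3, -173.2, 202.3]
ee_rot: [0.801, 0.599, 0.0, -0.0]
ft_force: [-0.3, -0.3, -0.9]
gripper_width: 0.651
grasp_force: 0.0
```

Run:
```python
from h import *
tool();im=get_image("wrist");cv2.imwrite("pics/w7.png",im)
for n,z in(("rear_post",56),("jaw_face",42),("block_center",42),("grip_mid",91.5)): look(n,"wrist",z)
```

```text
t 19.03 pos [ 432.3 -173.2  202.3] yaw(y) -16.4 z [-0.  0. -1.] F [-0.3 -0.3 -0.9] w 0.651 g 0.0
wrist jaw_face 0.75 [353.  64.] [507.7 -57.1  42. ]
wrist block_center 0.82 [356.  27.] [518.2 -25.4  42. ]
wrist grip_mid 0.73 [317. 202.] [ 434.1 -174.4   91.5]
```

View pics/w7.png

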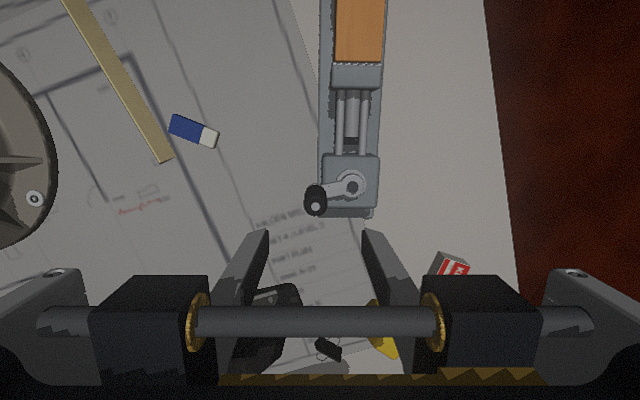

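The front jaw (rows 64–88) bears on the block's end at row 63. The block lies straight between columns 335 and 383, and the gripper is clear of everything.

```bash
python3 -c "
from bench import *
print(hand_in())"
```

```text
the job is handed in; nothing more can be done
None
```

The block is standing in the vise and clamped with about 4.6 N added drag at the grip (aim about 4 N). The crank is released and the job handed in at about 19 s; the script returned no verdict.

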